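# Put the brush-washing set back together

## Robot

A 6-joint arm with a two-finger parallel gripper is mounted at the origin on the work surface. World frame = base frame: x ahead of the robot, y to its left, z up, the work surface at z = 0. Lengths are in m, angles in rad, forces in N, time in s.
With the tool pointing down it reaches from about 0.425 to 0.95 m from the base axis. Payload 3.5 kg.
Tool frame: the origin (TCP) lies at the very end of the fingers, on their centre line; the grasp point (between the pads) lies 19 mm behind it (ctrl.pinch_z is the distance from the TCP to the grasp point, in m); z points along the fingers, y is the line along which they close (so a half turn about z gives the same grasp; the last joint's range is limited). The gripper opens to 85 mm and grips with 20 to 120 N. Pads are 22 mm wide; open, the fingers measure 114 mm over their backs; the gripper's body (76 mm by 85 mm) begins 54 mm behind the grasp point. The pads swing forward as they close: fully open they stand 13 mm farther back than shut.
Start: joints at [-1.451, 0.286, 1.577, -0, 1.279, -0.15], TCP at [0.18, -0.651, 0.231] pointing down, gripper open.
Joint ranges: [-2.77, 2.77], [-0.9, 2.22], [0.21, 2.48], [-1.53, 4.67], [0.24, 2.81], [-2.84, 2.84]. Speed limits (rad/s): [2.79, 2.79, 3.14, 3.14, 3.14, 3.14].

## Interface

Orientations are given as a unit quaternion [x, y, z, w].
In Python, from plant import ctrl gives the robot as it stands. The module is installed in compiled form; this text tells all that it offers.
- The arm moves only by the shell command python3 -m crank 'ROWS' [OPENING] [FORCE]. ROWS is JSON, a list of rows, each a list of 6 numbers: the shift along the tool's x, y, z in cm, then the turn, a rotation vector about the tool's x, y, z in rad. In form: [[tx, ty, tz, rx, ry, rz], ...]. A call has 1 to 10 rows; each row is the pose to reach, as a shift and turn from the pose commanded when the call began, along the tool's axes at that moment; what a row does not reach only later rows make up. A row lasts 1/10 s, in which the tool goes at most 50 mm and 8.59 degrees, less where a joint would pass 70% of its speed; a pose out of reach is approached as far as the arm can. A call with a gripper value outside its range is refused whole. OPENING is the opening, from 0 (shut) to 1 (fully open), set as the call begins (- or left out, the last holds). The fingers move at their own pace and stop on an object; FORCE is the grip in N (left out, the last holds). Time passes only in rows, so rows that repeat a pose let the fingers close. It gives the time, the measured TCP pose, the force, the opening and the grip force at its end, in the units of the state.
- ctrl.get_state(): the state, without advancing time (a new reading comes with each control period).
- ctrl.read_camera(name): name is "side" or "top"; returns (picture, depth): 480x640x3 uint8, blue, green, red; 480x640 float32, m along the optical axis (not along the pixel's ray), 0 where there is no reading.
- ctrl.camera_info(name): a dict with "K" (3x3 intrinsics, pixels), "origin" and "orientation" of the camera in the world. Camera axes: x right, y down, z forward; pixel columns grow to the right and rows downward; lengths in m; the calibration is good to about 2 mm. A picture is of the moment at which its call begins. camera_info takes no time and is no camera call.
- ctrl.sign_off(): hands the job in; it is judged then, once.
The state is a dict: "time": time; "qpos": joint angles; "dq": joint speeds; "joint_efforts": joint torques, N m; "eef_pos": TCP position; "tcp_rot": TCP orientation; "contact_force": force on the tool from outside, world axes, zero at the start; "wrist_torque": the same for the moment, N m; "opening": opening from 0.0 (shut) to 1.0 (fully open); "finger_force": force on a finger pad.
Only numpy, scipy, OpenCV 4.12 (cv2) and the standard library are available. Lean on these libraries where they do the work, as an engineer would, in place of code of your own. Each camera call takes 0.05 s, during which the arm holds its last target. There are 200 camera calls.

## Task

Put the metal brush-washing set together in size order, one pot at a time: first the wide pot down into the fixed pail, its four pins through the gaps of the pail's collar until it stands on the pail's floor (feel for the gaps by turning it), then the middle pot inside the wide one, and then the slim pot inside the middle one. Leave all of them standing fully home and upright, and do not knock over or push away anything else on the table.

Things in the scene. Friction and masses are not known exactly. Their poses are not given: they have to be found in the camera images.
- pail: Low round bare-metal pail, open at the top, fixed to the table, somewhere else each time. 102 mm outside diameter, rim 40 mm and inner floor 5 mm above its underside. Origin: centre of its underside, on the table; z up. Its yaw means nothing.
- pail_rim (a point): Centre of the pail's mouth, 40 mm above the table. Here a flat metal collar, 10 mm thick, top flush with the rim, narrows the mouth to 74 mm; below it is open space. Four gaps 22 mm wide, 90 degrees apart, interrupt the collar and let the wide pot's pins through. The angle of the gaps changes every time and is NOT reported by any pose: see it from above or find it by feel.
- pot_wide: Widest, shortest pot: straight, bare metal, open top, 66 mm outside diameter, 85 mm tall, wall 3 mm, floor 4 mm, about 0.16 kg, loose, upright. Round pins 10 mm thick stick out at its foot. Origin: centre of its underside; z up. Take it round the outside near the top. When home its rim is 90 mm above the table.
- pot_wide_pins (a point): On its centre line, 6 mm above its underside, at the height of its 4 pins: along its own +-x and +-y, out to 43 mm. Off the gaps they lie on the collar and the pot's underside stays 39 mm above the table; with the pins within about 6 degrees of the gaps, and the pot centred to 2 mm, it sinks 34 mm to the pail's floor. Any quarter turn will do.
- pot_mid: The middle pot: plain straight bare-metal pot, open at the top, 53 mm outside diameter, 115 mm tall, wall 3 mm, floor 4 mm, about 0.14 kg, no pins. Loose, stands upright. Origin: centre of its underside; z up. It fits inside the wide pot with 3.5 mm to spare all round and stands on its floor, its rim then 124 mm above the table.
- pot_slim: The narrowest and tallest pot: plain straight bare-metal pot, open at the top, 39 mm outside diameter, 145 mm tall, wall 2.5 mm, floor 4 mm, about 0.12 kg, no pins. Loose, stands upright. Origin: centre of its underside; z up. It fits inside the middle pot with 4 mm to spare all round and stands on its floor, its rim then 158 mm above the table.
- paint_dark: Bystander: dark paint bottle, 44 mm across, 140 mm tall, loose. Origin: centre of its underside as it was built.
- paint_ochre: Bystander: ochre paint bottle, 44 mm across, 140 mm tall, loose. Origin: centre of its underside as it was built.
- squeeze_bottle: Bystander: white squeeze bottle with pointed nozzle, 58 mm across, 165 mm tall, loose. Origin: centre of its underside as it was built.
- tape_roll: Bystander: roll of masking tape lying flat, 90 mm across, 24 mm tall, loose. Origin: centre of its underside as it was built.
- paper_cup: Bystander: tapered paper cup, 76 mm across its mouth, 95 mm tall, light, loose. Origin: centre of its underside as it was built.
- brush: Bystander: paint brush lying flat, about 160 mm long, loose. Origin: centre of its underside as it was built.
- gesso_jar: Bystander: low jar, 60 mm across, 60 mm tall, loose. Origin: centre of its underside as it was built.

How it is judged:
On the way, in this order (a step that is already met when the one before it is completed fails the run):
1. the wide pot stands on the floor of the pail, pins through the gaps (z of pot_wide in the frame of pail between 0 and 0.009 m and horizontal distance between pot_wide and pail below 0.007 m and angle between pot_wide's own z axis and vertical below 0.08 rad), for 0.2 s.
2. the middle pot stands on the floor of the wide pot (z of pot_mid in the frame of pot_wide between 0 and 0.009 m and horizontal distance between pot_mid and pot_wide below 0.008 m and angle between pot_mid's own z axis and vertical below 0.08 rad), for 0.2 s.
3. the slim pot stands on the floor of the middle pot (z of pot_slim in the frame of pot_mid between 0 and 0.009 m and horizontal distance between pot_slim and pot_mid below 0.008 m and angle between pot_slim's own z axis and vertical below 0.08 rad), for 0.2 s.
At the end, for the whole second after the job is handed in: Wide pot in the pail, middle pot in the wide one, slim pot in the middle one: each underside under 9 mm above that of the vessel it stands in, centres within 7 mm (wide in pail) or 8 mm, tilt under 0.08 rad, speed under 0.02 m/s (all of step 1 and all of step 2 and all of step 3 and linear speed of each of pot_wide, pot_mid, pot_slim below 0.02 m/s); the robot touches nothing.
It fails at once if another thing on the table is shifted by more than 40 mm or tipped over (distance of any of paint_dark, paint_ochre, squeeze_bottle, tape_roll, paper_cup, brush, gesso_jar from where it was at the start of the episode above 0.04 m or angle between any of paint_dark, paint_ochre, squeeze_bottle, paper_cup, gesso_jar's own z axis and vertical above 0.6 rad).
It also fails if it takes over 72 s, if anything falls off the work surface, if the arm or the gripper's body presses on something with over 40 N, if the wrist force passes 120 N, or if a joint passes its speed limit or range.

## Working session

There is one attempt and no reset: what is moved stays moved. The work goes in short steps, Python scripts to look and compute and a shell command to move; the robot and the scene stay as the last step left them, time stands still between calls to the robot, and variables do not carry over. Pictures are saved under pics/ and viewed, at most 10 in all, crops included, and the job is handed in when it is done.

```bash
mkdir -p pics
cat > h.py <<'E'
import numpy as np,cv2
from plant import ctrl
from scipy.spatial.transform import Rotation as R
def cam(n):
    i=ctrl.camera_info(n);K=np.array(i["K"]);o=np.array(i["origin"]);q=np.array(i["orientation"])
    M=R.from_quat(q).as_matrix() if q.size==4 else q
    return K,o,M
def px2w(n,u,v,d):
    K,o,M=cam(n); return o+M@(np.linalg.inv(K)@np.array([u,v,1])*d)
def ray_z(n,u,v,z):
    K,o,M=cam(n); r=M@(np.linalg.inv(K)@np.array([u,v,1])); return o+r*(z-o[2])/r[2]
def cloud(n,dep):
    K,o,M=cam(n); v,u=np.mgrid[:480,:640]
    P=np.stack([u,v,np.ones_like(u)],-1)@np.linalg.inv(K).T*dep[...,None]
    return P@M.T+o
E
python3 - <<'E'
from h import *
for n in("top","side"):
    p,d=ctrl.read_camera(n);cv2.imwrite(f"pics/{n}0.png",p);np.save(f"{n}0.npy",d);np.save(f"{n}0c.npy",p)
    K,o,M=cam(n);print(n,K.tolist(),o,M.round(3).tolist(),(d>0).mean())
s=ctrl.get_state();print(s)
E
```

```text
top [[560.5750407161971, 0.0, 322.8530461777091], [0.0, 560.5750407161971, 234.79650290628922], [0.0, 0.0, 1.0]] [0.47753206 0.03180867 1.08963247] [[0.01, -0.997, 0.077], [-1.0, -0.009, 0.012], [-0.011, -0.077, -0.997]] 0.9961360677083333
side [[575.9563254245138, 0.0, 310.5257891650324], [0.0, 575.9563254245138, 239.4224512357681], [0.0, 0.0, 1.0]] [0.52541242 0.78144991 0.8348553 ] [[-0.998, -0.038, 0.045], [-0.058, 0.721, -0.69], [-0.006, -0.692, -0.722]] 0.9960579427083334
{'time': 0.1, 'qpos': array([-1.45095507e+00,  2.87096874e-01,  1.57807040e+00,  6.42838897e-06,
        1.27861804e+00, -1.49994036e-01]), 'dq': array([ 0.00104876, -0.00085094, -0.00344884,  0.00040134, -0.00085859,
        0.00112442]), 'joint_efforts': array([-3.35207151e-04, -4.07297301e+01, -2.93700582e+01, -2.10915082e-04,
        3.39794999e-03, -9.58143175e-06]), 'eef_pos': array([ 0.17989615, -0.64994853,  0.23005076]), 'tcp_rot': array([ 9.90911942e-01,  1.34507703e-01,  1.96046537e-05, -1.09615721e-03]), 'contact_force': array([-0.09464769, -0.19995828, -0.25080715]), 'wrist_torque': array([ 0.01463364, -0.02900472, -0.01450633]), 'finger_force': 0.0, 'opening': 1.000908692774378}
```

View pics/top0.png

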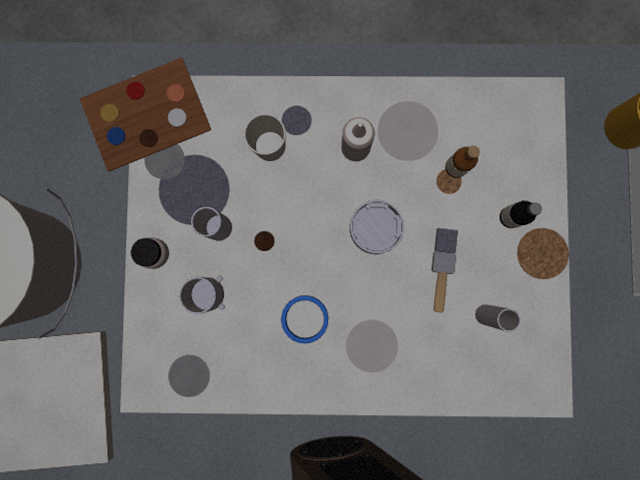

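View pics/side0.png

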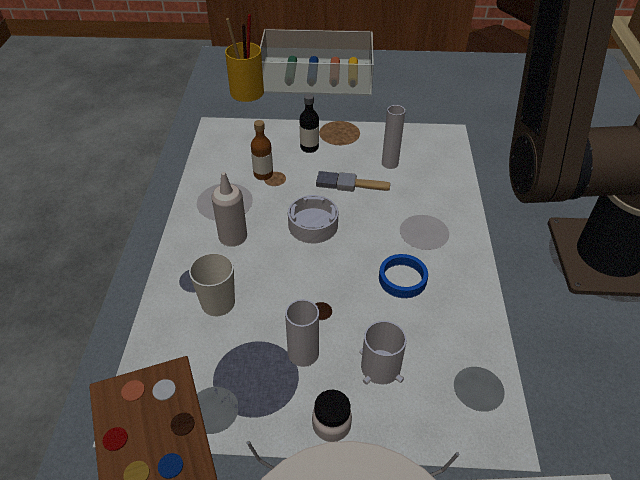

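The top view shows the pail at (377,227), the wide pot at (203,294) with pins near (221,279) and (222,307), the middle pot at (207,221) and the slim pot at (500,318). The side view agrees: the pail is at (313,218), the wide pot at (384,350), the middle pot at (303,333) and the slim pot at (394,137).

```bash
cat >> h.py <<'E'
from scipy.optimize import least_squares
def fit(P):
    f=lambda a:np.hypot(P[:,0]-a[0],P[:,1]-a[1])-a[2]
    r=least_squares(f,[*P[:,:2].mean(0),.03],loss='soft_l1',f_scale=.001);return r.x
def rims(C,n,objs):
    for k,(c,h,r) in objs.items():
        m=(np.hypot(C[...,0]-c[0],C[...,1]-c[1])<r+.03)&(C[...,2]>.02)
        zt=np.percentile(C[m][:,2],98) if m.sum()>20 else 0
        q=m&(C[...,2]>zt-.007)
        if q.sum()>10: print(n,k,m.sum(),q.sum(),'top z',round(zt,4),'circle',fit(C[q]).round(4))
E
python3 - <<'E'
from h import *
g={'pail':(377,227,.04,.051),'wide':(203,294,.085,.033),'mid':(207,221,.115,.0265),'slim':(508,319,.145,.0195)}
o={}
for k,(u,v,h,r) in g.items():
    o[k]=(ray_z('top',u,v,h)[:2],h,r);print(k,o[k][0].round(3))
for n in('top','side'): rims(cloud(n,np.load(n+'0.npy')),n,o)
p=np.load('top0c.npy')
a=cv2.resize(p[190:265,340:415],None,fx=8,fy=8,interpolation=3)[:,:,:][:600,:600]
a=cv2.resize(a,(400,400));b=cv2.resize(p[255:335,165:245],(400,400),interpolation=3)
cv2.imwrite('pics/crop.png',np.hstack([a,b]))
E
```

```text
pail [ 0.574 -0.057]
wide [0.447 0.257]
mid [0.575 0.247]
slim [ 0.412 -0.266]
top pail 832 708 top z 0.0436 circle [ 0.5761 -0.0561  0.0454]
top wide 716 214 top z 0.0879 circle [0.4453 0.2681 0.0313]
top mid 767 170 top z 0.1174 circle [0.5749 0.2493 0.0247]
top slim 842 140 top z 0.1469 circle [ 0.4118 -0.2662  0.0179]
side pail 1037 619 top z 0.0423 circle [ 0.5749 -0.0548  0.0461]
side wide 1923 375 top z 0.086 circle [0.4448 0.2695 0.0313]
side mid 1816 285 top z 0.1158 circle [0.5744 0.2503 0.0248]
side slim 979 123 top z 0.145 circle [ 0.4107 -0.2661  0.0182]
```

View pics/crop.png

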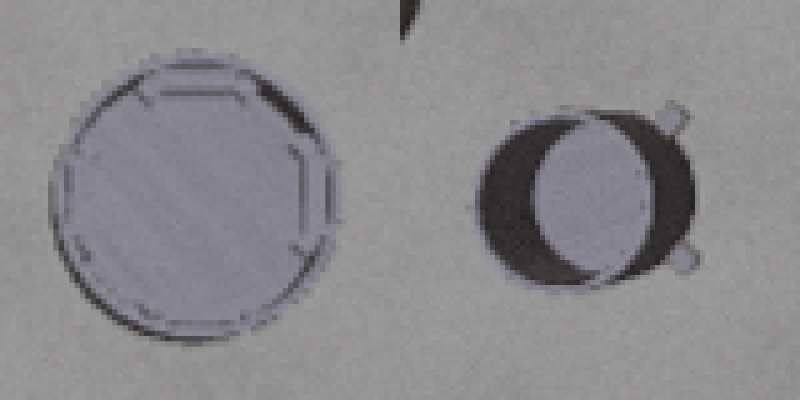

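The crop shows the collar segments centred straight up, right and down from the pail's centre (195,197). That puts the gaps on the diagonals, near (115,100), (285,105) and (295,265). The wide pot's pins show at (675,118) and (685,258) on the right side of the crop.

```bash
cat >> h.py <<'E'
def go(x,y,z,yaw=None):
    """row (cm, rad) from present measured pose to world target, tool down"""
    s=ctrl.get_state();r=R.from_quat(s['tcp_rot']);t=r.inv().apply(np.array([x,y,z])-s['eef_pos'])*100
    rv=np.zeros(3)
    if yaw is not None:
        c,q=np.cos(yaw),np.sin(yaw);T=R.from_matrix([[c,q,0],[q,-c,0],[0,0,-1]]);rv=(r.inv()*T).as_rotvec()
    return np.r_[t,rv].round(3).tolist()
def yaw():
    m=R.from_quat(ctrl.get_state()['tcp_rot']).as_matrix();return np.arctan2(m[1,0],m[0,0])
E
python3 - <<'E'
from h import *
a=ray_z('top',220,278.6,.008);b=ray_z('top',222,306.6,.008);c=np.array([.445,.2688])
print(a,b,[np.degrees(np.arctan2(*(q[:2]-c)[::-1])) for q in(a,b)],np.hypot(*(a[:2]-c)),np.hypot(*(b[:2]-c)),np.degrees(np.arctan2(*(b-a)[:2][::-1])))
a2=ray_z('side',367,377,.008);b2=ray_z('side',399,378,.008);print([np.degrees(np.arctan2(*(q[:2]-c)[::-1])) for q in(a2,b2)],a2,b2)
pc=np.array([.5755,-.0555])
for n in('top','side'):
    C=cloud(n,np.load(n+'0.npy'));r=np.hypot(C[...,0]-pc[0],C[...,1]-pc[1]);m=(r>.037)&(r<.046)
    P=C[m];th=np.degrees(np.arctan2(P[:,1]-pc[1],P[:,0]-pc[0]))%90
    print(n,[(t,round(np.mean(P[(th>=t)&(th<t+5),2])*1e3,1)) for t in range(0,90,5)])
print(go(.5,-.2,.26),go(.56,0.1,.26),go(.445,.2688,.26),yaw())
E
```

```text
[0.47427065 0.24221347 0.008     ] [0.42071347 0.23708565 0.008     ] [np.float64(-42.248865982897875), np.float64(-127.44452902778518)] 0.03954256593888074 0.03994540599321094 -174.5309001735025
[np.float64(47.956898323531895), np.float64(140.58527533143098)] [0.467449   0.29369445 0.008     ] [0.41592881 0.29269186 0.008     ]
top [(0, np.float64(30.6)), (5, np.float64(31.5)), (10, np.float64(30.4)), (15, np.float64(29.4)), (20, np.float64(31.1)), (25, np.float64(27.2)), (30, np.float64(9.1)), (35, np.float64(6.6)), (40, np.float64(5.5)), (45, np.float64(4.8)), (50, np.float64(5.4)), (55, np.float64(4.6)), (60, np.float64(24.7)), (65, np.float64(30.5)), (70, np.float64(30.8)), (75, np.float64(31.3)), (80, np.float64(29.7)), (85, np.float64(31.1))]
side [(0, np.float64(32.0)), (5, np.float64(35.1)), (10, np.float64(32.1)), (15, np.float64(32.6)), (20, np.float64(31.8)), (25, np.float64(33.6)), (30, np.float64(27.3)), (35, np.float64(13.3)), (40, np.float64(11.8)), (45, np.float64(7.1)), (50, np.float64(8.6)), (55, np.float64(9.0)), (60, np.float64(29.9)), (65, np.float64(30.7)), (70, np.float64(35.0)), (75, np.float64(32.1)), (80, np.float64(32.9)), (85, np.float64(31.8))]
[42.847, -34.84, -2.905, 0.0, 0.0, 0.0] [56.627, -62.155, -2.841, 0.0, 0.0, 0.0] [50.043, -81.49, -2.802, 0.0, 0.0, 0.0] 0.26983306855733863
```

```bash
python3 -m crank '[[42.8,-34.8,-2.9,0,0,0],[42.8,-34.8,-2.9,0,0,0],[42.8,-34.8,-2.9,0,0,0],[42.8,-34.8,-2.9,0,0,0],[42.8,-34.8,-2.9,0,0,0],[42.8,-34.8,-2.9,0,0,0],[42.8,-34.8,-2.9,0,0,0],[42.8,-34.8,-2.9,0,0,0],[56.6,-62.1,-2.9,0,0,0],[56.6,-62.1,-2.9,0,0,0]]' 1; python3 -c "
from h import *
print(go(.56,.1,.26),go(.445,.2688,.2))"
```

```text
time: 1.1
eef_pos: [0.4449, -0.2286, 0.2537]
tcp_rot: [0.991, 0.134, -0.0, -0.0]
contact_force: [0.3, 0.1, -0.7]
opening: 1.0
finger_force: 0.0
[19.849, -28.608, -0.614, 0.0, 0.0, 0.0] [13.263, -47.938, 5.397, 0.0, 0.0, 0.0]
```

```bash
python3 -m crank '[[18,-26,-0.6,0,0,0],[18,-26,-0.6,0,0,0],[18,-26,-0.6,0,0,0],[18,-26,-0.6,0,0,0],[18,-26,-0.6,0,0,0],[18,-26,-0.6,0,0,0],[12,-45,4,0,0,0],[12,-45,4,0,0,0],[12,-45,4,0,0,0],[12,-45,4,0,0,0]]' 1; python3 -m crank '[[0,0,0,0,0,0],[0,0,0,0,0,0],[0,0,0,0,0,0]]';python3 -c "
from h import *
print(go(.445,.2688,.12),go(.445,.2688,.045))"
```

```text
time: 2.1
eef_pos: [0.4457, 0.2241, 0.2163]
tcp_rot: [0.991, 0.134, -0.0, -0.0]
contact_force: [-0.1, 0.4, -0.4]
opening: 0.997
finger_force: 0.0
time: 2.4
eef_pos: [0.4478, 0.222, 0.2174]
tcp_rot: [0.991, 0.134, 0.0, 0.0]
contact_force: [0.6, 0.3, 0.3]
opening: 1.001
finger_force: 0.0
[0.965, -4.589, 9.744, 0.0, 0.0, 0.0] [0.961, -4.592, 17.244, 0.0, 0.0, 0.0]
```

```bash
python3 -m crank '[[0.96,-4.6,3,0,0,0],[0.96,-4.6,6,0,0,0],[0.96,-4.6,9,0,0,0],[0.96,-4.6,12,0,0,0],[0.96,-4.6,15,0,0,0],[0.96,-4.6,17.2,0,0,0],[0.96,-4.6,17.2,0,0,0],[0.96,-4.6,17.2,0,0,0]]';  python3 -m crank '[[0,0,0,0,0,0],[0,0,0,0,0,0],[0,0,0,0,0,0],[0,0,0,0,0,0],[0,0,0,0,0,0],[0,0,0,0,0,0]]' 0 40;python3 -c "
from h import *
print(go(.5755,-.0555,.12),go(.445,.2688,.045))
p,d=ctrl.read_camera('side');rims(cloud('side',d),'side',{'w':([.445,.2688],.08,.033)});cv2.imwrite('pics/g1.png',p[240:480,220:540])"
```

```text
time: 3.2
eef_pos: [0.4454, 0.2686, 0.0457]
tcp_rot: [0.991, 0.133, 0.0, 0.0]
contact_force: [1.0, -0.0, -0.4]
opening: 1.002
finger_force: 0.0
time: 3.8
eef_pos: [0.4462, 0.2699, 0.0474]
tcp_rot: [0.991, 0.135, 0.002, -0.0]
contact_force: [1.6, -2.6, 6.4]
opening: 0.749
finger_force: 45.1
[3.811, 34.812, -7.229, 0.0, 0.0, 0.0] [-0.143, 0.072, 0.236, 0.0, 0.0, 0.0]
side w 11537 500 top z 0.3918 circle [0.3922 0.2533 0.0101]
```

View pics/g1.png

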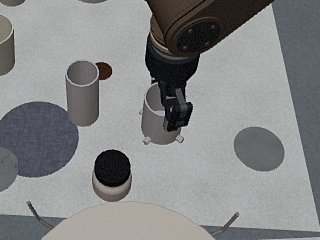

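The picture shows the fingers at (170,105) closed on the wide pot, which stands upright. The opening of 0.75 matches a 66 mm grip.

```bash
python3 -m crank '[[0,0,-3,0,0,0],[0,0,-7,0,0,0],[1,8,-7,0,0,0.02],[2,13,-7,0,0,0.08],[3,18,-7,0,0,0.08],[3,23,-7,0,0,0.08],[3.5,28,-7,0,0,0.08],[3.8,33,-7,0,0,0.08],[3.9,34.8,-7,0,0,0.08],[3.9,34.8,-7,0,0,0.08]]';  python3 -m crank '[[0,0,0,0,0,0],[0,0,0,0,0,0],[0,0,0,0,0,0]]';python3 -c "
from h import *
print(go(.5755,-.0555,.12),np.degrees(yaw()))
p,d=ctrl.read_camera('side');np.save('s1.npy',d);q,d=ctrl.read_camera('top');np.save('t1.npy',d);cv2.imwrite('pics/p1.png',np.hstack([cv2.resize(p[130:270,240:380],(400,400)),cv2.resize(q[160:300,300:440],(400,400))]))"
```

```text
time: 4.85
eef_pos: [0.5762, -0.0608, 0.1155]
tcp_rot: [0.996, 0.092, 0.001, 0.001]
contact_force: [0.1, -0.5, -1.7]
opening: 0.747
finger_force: 45.6
time: 5.15
eef_pos: [0.5738, -0.0539, 0.1147]
tcp_rot: [0.995, 0.096, -0.001, -0.0]
contact_force: [-0.7, 0.6, -2.6]
opening: 0.747
finger_force: 45.6
[0.136, 0.192, -0.527, 0.0, 0.0, 0.0] 10.984311503498864
```

View pics/p1.png

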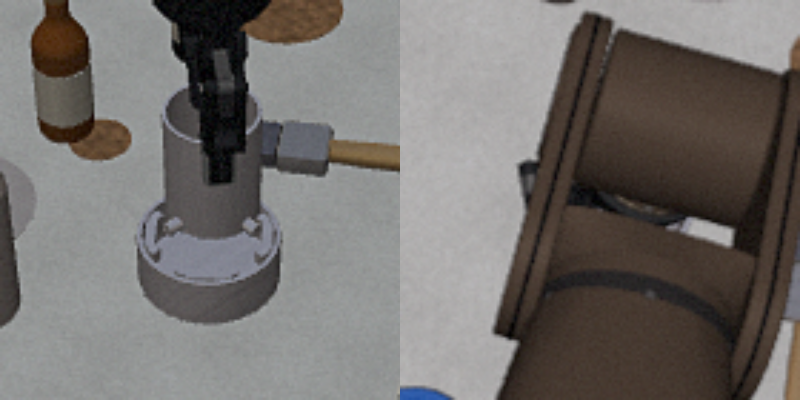

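The pot hangs upright over the pail. In the side crop its two near pins, at (172,225) and (252,222), are nearly above the gaps at (155,235) and (265,232).

Run:
```python
from h import *
def cyl(C,c,r,z0,z1):
    m=(np.hypot(C[...,0]-c[0],C[...,1]-c[1])<r+.006)&(C[...,2]>z0)&(C[...,2]<z1)
    P=C[m];f=lambda a:np.hypot(P[:,0]-a[0],P[:,1]-a[1])-r
    q=least_squares(f,c,loss='soft_l1',f_scale=.001);return q.x.round(4),len(P),np.abs(q.fun).mean().round(4)
s0=cloud('side',np.load('side0.npy'));s1=cloud('side',np.load('s1.npy'))
for z in((.085,.095),(.095,.105),(.105,.115)):print(cyl(s1,[.5755,-.0555],.033,*z))
print('pail outer',cyl(s0,[.5755,-.0555],.051,.008,.035))
print('pot before',cyl(s0,[.445,.2688],.033,.03,.07))
m=(np.hypot(s1[...,0]-.5755,s1[...,1]+.0555)<.05)
# pins: points outside r .036, z .065-.085
P=s1[m&(s1[...,2]>.062)&(s1[...,2]<.09)];r=np.hypot(P[:,0]-.5742,P[:,1]+.0545);P=P[r>.037]
print(len(P),np.degrees(np.arctan2(P[:,1]+.0545,P[:,0]-.5742)).round(0),P[:,2].round(3))
```

```text
(array([ 0.572 , -0.0548]), 131, np.float64(0.001))
(array([ 0.5722, -0.0547]), 124, np.float64(0.0009))
(array([ 0.5718, -0.0544]), 159, np.float64(0.0012))
pail outer (array([ 0.575 , -0.0555]), 772, np.float64(0.0032))
pot before (array([0.4449, 0.2698]), 1065, np.float64(0.0017))
51 [-142. -141.  150.  134.  140.  141.   44.   47.   53.   53.  132.  135.
  139.  140.  141.   45.   46.   53.   55.   58.  132.  133.  137.  136.
  135.  143.  143.   43.   48.   55.   56.   57.  132.  133.  133.  134.
  138.  144.  144.   50.   54.   56.   58.  136.  132.  134.  140.  139.
   52.  135.  139.] [0.076 0.073 0.088 0.081 0.077 0.078 0.076 0.077 0.08  0.078 0.078 0.079
 0.078 0.079 0.079 0.074 0.074 0.078 0.078 0.078 0.075 0.077 0.075 0.078
 0.08  0.074 0.076 0.07  0.073 0.077 0.076 0.075 0.073 0.074 0.076 0.078
 0.074 0.071 0.072 0.072 0.074 0.074 0.073 0.069 0.075 0.075 0.07  0.073
 0.069 0.071 0.069]
```

```bash
python3 -m crank '[[0.3,0.1,1,0,0,0.03],[0.3,0.1,2,0,0,0.03],[0.3,0.1,2.3,0,0,0.03],[0.3,0.1,2.6,0,0,0.03],[0.3,0.1,2.9,0,0,0.03],[0.3,0.1,3.2,0,0,0.03],[0.3,0.1,3.4,0,0,0.03],[0.3,0.1,3.4,0,0,0.03]]'
```

```text
time: 6.05
eef_pos: [0.5776, -0.0559, 0.0809]
tcp_rot: [0.997, 0.08, -0.0, -0.0]
contact_force: [-0.4, 0.1, -1.5]
opening: 0.747
finger_force: 45.6
```

```bash
python3 -m crank '[[0,0,0.4,0,0,0],[0,0,0.8,0,0,0],[0,0,1.2,0,0,0],[0,0,1.6,0,0,0],[0,0,2,0,0,0],[0,0,2.4,0,0,0],[0,0,2.6,0,0,0],[0,0,2.7,0,0,0],[0,0,2.7,0,0,0]]'
```

```text
time: 6.95
eef_pos: [0.5777, -0.0559, 0.0541]
tcp_rot: [0.997, 0.08, -0.0, -0.0]
contact_force: [-0.5, -0.2, -1.4]
opening: 0.749
finger_force: 45.6
```

```bash
python3 -m crank '[[0,0,0.15,0,0,0],[0,0,0.3,0,0,0],[0,0,0.3,0,0,0]]'; python3 -m crank '[[0,0,0.3,0,0,0],[0,0,0.3,0,0,0],[0,0,0,0,0,0],[0,0,0,0,0,0],[0,0,-2,0,0,0],[0,0,-6,0,0,0],[0,0,-11,0,0,0],[0,0,-15,0,0,0],[0,0,-15,0,0,0]]' 1
python3 -c "
from h import *
print(go(.5747,.250,.19,.27))"
```

```text
time: 7.25
eef_pos: [0.5781, -0.056, 0.0524]
tcp_rot: [0.997, 0.08, 0.0, 0.0]
contact_force: [-2.4, 1.0, 4.9]
opening: 0.745
finger_force: 46.2
time: 8.15
eef_pos: [0.5819, -0.057, 0.2097]
tcp_rot: [0.997, 0.08, 0.007, 0.003]
contact_force: [0.7, 0.7, 0.3]
opening: 0.996
finger_force: 0.0
[4.154, -30.43, 1.839, 0.007, -0.013, -0.11]
```

```bash
python3 -m crank '[[4.3,-30.3,0,0,0,-0.11],[4.3,-30.3,0,0,0,-0.11],[4.3,-30.3,0,0,0,-0.11],[4.3,-30.3,0,0,0,-0.11],[4.3,-30.3,0,0,0,-0.11],[4.3,-30.3,0,0,0,-0.11],[4.3,-30.3,0,0,0,-0.11],[4.3,-30.3,0,0,0,-0.11],[4.3,-30.3,0,0,0,-0.11]]'
python3 -c "
from h import *
p,d=ctrl.read_camera('side');q,e=ctrl.read_camera('top')
o={'wide':([.5755,-.0555],.09,.033)}
rims(cloud('side',d),'s',o);rims(cloud('top',e),'t',o)
print(go(.5747,.250,.078,.27))"
```

```text
time: 9.05
eef_pos: [0.5718, 0.2492, 0.2005]
tcp_rot: [0.991, 0.134, -0.001, 0.0]
contact_force: [-0.1, -0.1, -0.9]
opening: 1.001
finger_force: 0.0
s wide 271 159 top z 0.0425 circle [ 0.5876 -0.0575  0.0578]
t wide 1274 204 top z 0.0918 circle [ 0.5774 -0.0558  0.0311]
[0.295, -0.082, 12.288, 0.0, 0.001, -0.002]
```

The top camera puts the wide pot's rim at about 90 mm, so it is home. Next is the middle pot.

```bash
python3 -m crank '[[0.3,-0.1,3,0,0,0],[0.3,-0.1,7,0,0,0],[0.3,-0.1,10,0,0,0],[0.3,-0.1,12.2,0,0,0],[0.3,-0.1,12.2,0,0,0],[0.3,-0.1,12.2,0,0,0]]';  python3 -m crank '[[0,0,0,0,0,0],[0,0,0,0,0,0],[0,0,0,0,0,0],[0,0,0,0,0,0],[0,0,0,0,0,0],[0,0,0,0,0,0],[0,0,0,0,0,0]]' 0 40;python3 -c "
from h import *
print(go(.577,-.056,.19))"
```

```text
time: 9.75
eef_pos: [0.575, 0.2507, 0.0795]
tcp_rot: [0.991, 0.134, -0.0, 0.0]
contact_force: [0.5, -0.1, 0.3]
opening: 1.0
finger_force: 0.0
time: 10.45
eef_pos: [0.5762, 0.2519, 0.0816]
tcp_rot: [0.991, 0.135, 0.002, 0.0]
contact_force: [0.2, -2.1, 6.1]
opening: 0.608
finger_force: 41.9
[-8.097, 29.707, -10.841, 0.0, 0.0, 0.0]
```

```bash
python3 -m crank '[[0,0,-4,0,0,0],[0,0,-8,0,0,0],[0,2,-11,0,0,0],[-8,29.7,-11,0,0,0],[-8,29.7,-11,0,0,0],[-8,29.7,-11,0,0,0],[-8,29.7,-11,0,0,0],[-8,29.7,-11,0,0,0],[-8,29.7,-11,0,0,0],[-8,29.7,-11,0,0,0]]';  python3 -m crank '[[0,0,0,0,0,0],[0,0,0,0,0,0],[0,0,0,0,0,0]]';cat >> h.py <<'E'
def cyl(C,c,r,z0,z1,t=.006):
    m=(np.hypot(C[...,0]-c[0],C[...,1]-c[1])<r+t)&(C[...,2]>z0)&(C[...,2]<z1)
    P=C[m];f=lambda a:np.hypot(P[:,0]-a[0],P[:,1]-a[1])-r
    q=least_squares(f,c,loss='soft_l1',f_scale=.001);return q.x.round(4),len(P),np.abs(q.fun).mean().round(4)
E
python3 -c "
from h import *
e=ctrl.get_state()['eef_pos'];print(e,go(.577,-.056,.19))
p,d=ctrl.read_camera('side');C=cloud('side',d)
for z in((.12,.14),(.14,.16),(.16,.18)):print(cyl(C,e[:2],.0265,*z))
for z in((.045,.06),(.06,.08)):print('wide',cyl(C,[.577,-.056],.033,*z))
cv2.imwrite('pics/p2.png',cv2.resize(p[100:260,230:390],(480,480)))"
```

```text
time: 11.45
eef_pos: [0.5763, -0.06, 0.189]
tcp_rot: [0.991, 0.132, -0.0, 0.001]
contact_force: [0.6, -0.4, -1.4]
opening: 0.608
finger_force: 42.6
time: 11.75
eef_pos: [0.5765, -0.0542, 0.189]
tcp_rot: [0.991, 0.135, -0.0, -0.0]
contact_force: [0.2, 0.8, -1.2]
opening: 0.61
finger_force: 42.6
[ 0.57653782 -0.05421196  0.18901216] [-0.003, 0.185, -0.099, 0.0, 0.0, 0.0]
(array([ 0.5747, -0.0567]), 221, np.float64(0.0009))
(array([ 0.5746, -0.0561]), 222, np.float64(0.0009))
(array([ 0.5746, -0.0561]), 241, np.float64(0.001))
wide (array([ 0.5765, -0.0555]), 295, np.float64(0.0017))
wide (array([ 0.5765, -0.0564]), 336, np.float64(0.0016))
```

View pics/p2.png

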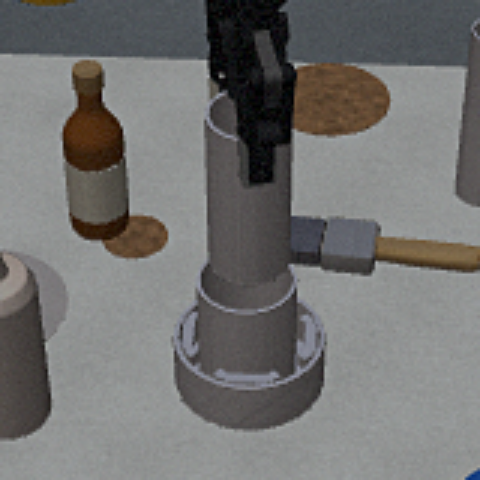

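The middle pot (250,190) hangs centred just above the wide pot (247,310), which is home with its pins through the collar.

```bash
python3 -m crank '[[0.2,0.05,0.5,0,0,0],[0.2,0.05,1.5,0,0,0],[0.2,0.05,2.5,0,0,0],[0.2,0.05,3.5,0,0,0],[0.2,0.05,4.5,0,0,0],[0.2,0.05,5.5,0,0,0],[0.2,0.05,6.5,0,0,0],[0.2,0.05,7.5,0,0,0],[0.2,0.05,8.5,0,0,0],[0.2,0.05,9,0,0,0]]'; python3 -m crank '[[0,0,0.3,0,0,0],[0,0,0.5,0,0,0],[0,0,0.6,0,0,0],[0,0,0.7,0,0,0],[0,0,0.7,0,0,0]]'
```

```text
time: 12.8
eef_pos: [0.5781, -0.0555, 0.0977]
tcp_rot: [0.991, 0.134, -0.001, -0.0]
contact_force: [-0.9, -0.3, -2.3]
opening: 0.609
finger_force: 42.5
time: 13.3
eef_pos: [0.5788, -0.0557, 0.0924]
tcp_rot: [0.991, 0.134, 0.0, 0.0]
contact_force: [-0.3, -0.1, -1.6]
opening: 0.608
finger_force: 42.5
```

```bash
python3 -m crank '[[0,0,0.15,0,0,0],[0,0,0.3,0,0,0],[0,0,0.3,0,0,0]]'; python3 -m crank '[[0,0,0.3,0,0,0],[0,0,0.3,0,0,0],[0,0,0,0,0,0],[0,0,0,0,0,0],[0,0,-2,0,0,0],[0,0,-6,0,0,0],[0,0,-10,0,0,0],[0,0,-13,0,0,0],[0,0,-13,0,0,0]]' 1
python3 -c "
from h import *
print(go(.4112,-.2662,.22,.27))"
```

```text
time: 13.6
eef_pos: [0.5794, -0.0558, 0.0906]
tcp_rot: [0.991, 0.134, 0.001, 0.0]
contact_force: [-0.1, -0.7, 4.8]
opening: 0.611
finger_force: 42.7
time: 14.5
eef_pos: [0.5818, -0.0565, 0.2258]
tcp_rot: [0.991, 0.135, 0.005, 0.002]
contact_force: [1.3, -0.5, 1.0]
opening: 0.999
finger_force: 0.0
[-22.036, 15.663, 0.454, 0.006, -0.01, -0.0]
```

```bash
python3 -m crank '[[-22,15.6,0,0,0,0],[-22,15.6,0,0,0,0],[-22,15.6,0,0,0,0],[-22,15.6,0,0,0,0],[-22,15.6,0,0,0,0],[-22,15.6,0,0,0,0],[-22,15.6,0,0,0,0],[-22,15.6,0,0,0,0],[-22,15.6,0,0,0,0]]'
python3 -c "
from h import *
p,d=ctrl.read_camera('side');q,e=ctrl.read_camera('top')
o={'mid':([.577,-.0555],.12,.0265)}
rims(cloud('side',d),'s',o);rims(cloud('top',e),'t',o)
print(go(.4112,-.2662,.113,.27))"
```

```text
time: 15.4
eef_pos: [0.4087, -0.2638, 0.2187]
tcp_rot: [0.991, 0.135, -0.0, -0.0]
contact_force: [0.4, -0.5, 0.8]
opening: 1.001
finger_force: 0.0
s mid 2369 213 top z 0.1241 circle [ 0.578  -0.0568  0.0248]
t mid 1592 176 top z 0.1257 circle [ 0.579  -0.0576  0.0247]
[0.156, 0.31, 10.594, -0.0, 0.0, 0.002]
```

The middle pot is home, with its rim at 124 mm. Next is the slim pot.

```bash
python3 -m crank '[[0.15,0.3,2,0,0,0],[0.15,0.3,6,0,0,0],[0.15,0.3,9,0,0,0],[0.15,0.3,10.6,0,0,0],[0.15,0.3,10.6,0,0,0],[0.15,0.3,10.6,0,0,0]]';  python3 -m crank '[[0,0,0,0,0,0],[0,0,0,0,0,0],[0,0,0,0,0,0],[0,0,0,0,0,0],[0,0,0,0,0,0],[0,0,0,0,0,0],[0,0,0,0,0,0],[0,0,0,0,0,0]]' 0 40;python3 -c "
from h import *
print(go(.5785,-.057,.26))"
```

```text
time: 16.1
eef_pos: [0.4111, -0.2668, 0.1135]
tcp_rot: [0.991, 0.135, 0.0, 0.0]
contact_force: [0.0, 0.1, 0.9]
opening: 0.997
finger_force: 0.0
time: 16.9
eef_pos: [0.4111, -0.2677, 0.1144]
tcp_rot: [0.991, 0.134, 0.001, 0.001]
contact_force: [0.1, 0.3, 5.5]
opening: 0.435
finger_force: 40.7
[21.765, -15.829, -14.562, 0.0, 0.0, 0.0]
```

```bash
python3 -m crank '[[0,0,-4,0,0,0],[0,0,-8,0,0,0],[0,0,-12,0,0,0],[1,-1,-15,0,0,0],[21.7,-15.8,-15,0,0,0],[21.7,-15.8,-15,0,0,0],[21.7,-15.8,-15,0,0,0],[21.7,-15.8,-15,0,0,0],[21.7,-15.8,-15,0,0,0],[21.7,-15.8,-15,0,0,0]]';  python3 -m crank '[[0,0,0,0,0,0],[0,0,0,0,0,0],[0,0,0,0,0,0]]'
python3 -c "
from h import *
e=ctrl.get_state()['eef_pos'];print(e)
p,d=ctrl.read_camera('side');C=cloud('side',d)
for z in((.17,.19),(.19,.21),(.21,.24)):print(cyl(C,e[:2],.0195,*z))
for z in((.095,.105),(.105,.12)):print('mid',cyl(C,[.578,-.0565],.0265,*z))
print(go(.5785,-.057,.26))"
```

```text
time: 17.9
eef_pos: [0.5792, -0.0527, 0.2618]
tcp_rot: [0.991, 0.137, -0.0, -0.001]
contact_force: [-0.3, 0.2, -1.8]
opening: 0.431
finger_force: 40.7
time: 18.2
eef_pos: [0.5768, -0.0582, 0.2629]
tcp_rot: [0.991, 0.134, -0.0, 0.0]
contact_force: [0.4, 0.0, -2.0]
opening: 0.435
finger_force: 40.7
[ 0.57675521 -0.05823935  0.26286782]
(array([ 0.5761, -0.0585]), 187, np.float64(0.001))
(array([ 0.5759, -0.0586]), 184, np.float64(0.0008))
(array([ 0.5761, -0.0584]), 297, np.float64(0.001))
mid (array([ 0.578 , -0.0572]), 181, np.float64(0.0019))
mid (array([ 0.5781, -0.0575]), 274, np.float64(0.0019))
[0.194, -0.082, 0.308, 0.0, 0.0, 0.0]
```

```bash
python3 -m crank '[[0.22,-0.06,0,0,0,0],[0.22,-0.06,1,0,0,0],[0.22,-0.06,2,0,0,0],[0.22,-0.06,3,0,0,0],[0.22,-0.06,4.5,0,0,0],[0.22,-0.06,6,0,0,0],[0.22,-0.06,7.5,0,0,0],[0.22,-0.06,9,0,0,0],[0.22,-0.06,10.5,0,0,0],[0.22,-0.06,12,0,0,0]]'; python3 -m crank '[[0,0,0.5,0,0,0],[0,0,1,0,0,0],[0,0,1.3,0,0,0],[0,0,1.3,0,0,0],[0,0,1.3,0,0,0]]'
```

```text
time: 19.25
eef_pos: [0.5794, -0.0559, 0.1418]
tcp_rot: [0.991, 0.135, -0.0, -0.0]
contact_force: [0.1, -0.2, -1.5]
opening: 0.435
finger_force: 40.8
time: 19.75
eef_pos: [0.5799, -0.056, 0.1309]
tcp_rot: [0.991, 0.135, 0.001, 0.0]
contact_force: [-0.0, -0.3, -0.7]
opening: 0.433
finger_force: 40.7
```

```bash
python3 -m crank '[[0,0,0.15,0,0,0],[0,0,0.3,0,0,0],[0,0,0.4,0,0,0],[0,0,0.4,0,0,0]]'
```

```text
time: 20.15
eef_pos: [0.58, -0.0559, 0.1274]
tcp_rot: [0.991, 0.134, 0.001, 0.0]
contact_force: [-0.7, 1.3, 4.0]
opening: 0.435
finger_force: 41.3
```

```bash
python3 -m crank '[[0,0,0,0,0,0],[0,0,0,0,0,0],[0,0,-0.2,0,0,0],[0,0,-0.2,0,0,0],[0,0,-3,0,0,0],[0,0,-7,0,0,0],[0,0,-11,0,0,0],[0,0,-13,0,0,0],[0,0,-13,0,0,0]]' 1;python3 -m crank '[[-4,20,-13,0,0,0],[-4,20,-13,0,0,0],[-4,20,-13,0,0,0],[-4,20,-13,0,0,0],[-4,20,-13,0,0,0],[-4,20,-13,0,0,0],[-4,20,-13,0,0,0]]'
python3 -c "
from h import *
p,d=ctrl.read_camera('side');q,e=ctrl.read_camera('top')
o={'slim':([.578,-.0575],.158,.0195)}
rims(cloud('side',d),'s',o);rims(cloud('top',e),'t',o)
cv2.imwrite('pics/end.png',np.hstack([cv2.resize(p[100:260,230:390],(400,400)),cv2.resize(q[160:300,300:440],(400,400))]))"
```

```text
time: 21.05
eef_pos: [0.5815, -0.0565, 0.2609]
tcp_rot: [0.991, 0.135, 0.004, 0.002]
contact_force: [0.4, -0.8, -0.5]
opening: 1.005
finger_force: 0.0
time: 21.75
eef_pos: [0.5939, -0.2599, 0.384]
tcp_rot: [0.991, 0.134, -0.001, -0.001]
contact_force: [-0.0, -0.0, -1.0]
opening: 0.999
finger_force: 0.0
s slim 2227 161 top z 0.1576 circle [ 0.5793 -0.0542  0.018 ]
t slim 1637 120 top z 0.1587 circle [ 0.5803 -0.0547  0.018 ]
```

View pics/end.png

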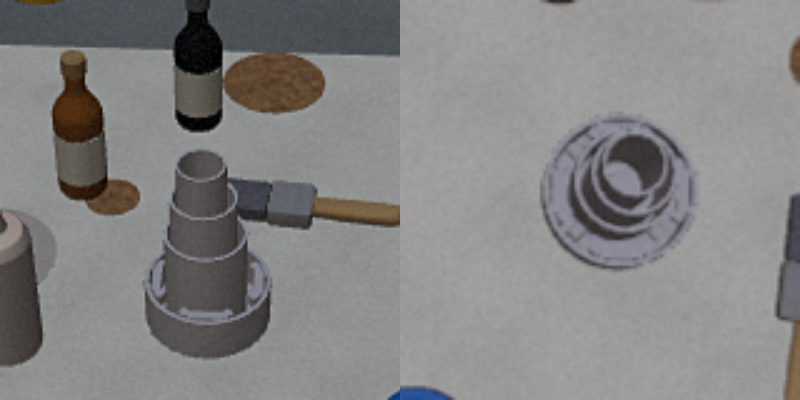

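The pots stand nested and upright at (205,240) in the side crop, with the slim pot's rim at 158 mm. The gripper is clear and the neighbours are undisturbed.

```bash
python3 -m crank '[[0,0,0,0,0,0],[0,0,0,0,0,0],[0,0,0,0,0,0]]' | head -1; python3 -c "
from plant import ctrl
print(ctrl.sign_off())"
```

```text
time: 22.15
the job is handed in; nothing more can be done
None
```

I put the wide, middle and slim pots together in order in the pail, all standing home and upright by the last camera measurements, and handed the job in at about 22 s; the sign-off gave no verdict.

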